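# Unlatch and slide open the filter cover

## Robot

A 6-joint arm with a two-finger parallel gripper is mounted at the origin on the work surface. World frame = base frame: x ahead of the robot, y to its left, z up, the work surface at z = 0. Lengths are in m, angles in rad, forces in N, time in s.
With the tool pointing down it reaches from about 0.325 to 0.9 m from the base axis. Payload 6.1 kg.
Tool frame: the origin (TCP) lies midway between the tips of the shut fingers; the grasp point (between the pads) lies 19 mm behind it (env.tcp_to_grasp is the distance from the TCP to the grasp point, in m); x points along the fingers, y is the direction in which the jaws open and shut, and the axes are right-handed (so a half turn about x gives the same grasp; the last joint's range is limited). The gripper opens to 87 mm and grips with 3 to 60 N. Pads are 19 mm wide; open, the fingers measure 117 mm over their backs; the gripper's body (75 mm by 190 mm) begins 51 mm behind the grasp point.
Start: joints at [-1.444, 0.22, 1.526, -0, 1.395, -0.126], TCP at [0.156, -0.605, 0.223] pointing down, gripper open.
Joint ranges: [-2.98, 2.98], [-0.91, 2.08], [0.09, 2.57], [-1.24, 4.39], [0.2, 2.65], [-2.68, 2.68]. Speed limits (rad/s): [2.57, 2.57, 3.01, 3.14, 3.14, 3.14].

## Interface

Orientations are given as a rotation vector (axis times angle).
In Python, from plant import env gives the robot as it stands.
- The arm moves only by the tool move_arm, never from a script. Its argument "deltas" is a list of rows, each a list of 3 entries, a list of its own where there are three numbers: the shift along the tool's x, y, z scaled (see below), then the turn about the tool's x scaled (see below), then the gripper's target within -1 to 1 (fully open at 1, half-way at 0, shut at -1). In form: [[[dx, dy, dz], turn, fingers], ...]. A call has 1 to 5 rows; each row is the pose to reach, as a shift and turn from the pose measured when the call began, along the tool's axes at that moment; what a row does not reach only later rows make up. The controller multiplies each number of a shift by 0.75 m and each number of a turn by 30 degrees. A row lasts 1/10 s, in which the tool goes at most 50 mm and 8.59 degrees, less where a joint would pass 70% of its speed; a pose out of reach is approached as far as the arm can. A call with a number of a shift or a turn outside -1 to 1 is refused whole. A call with a gripper value outside its range is refused whole. The fingers move at their own pace and stop on an object; the grip force is fixed at half the most. Time passes only in rows, so rows that repeat a pose let the fingers close. It gives the time, the measured TCP pose, the force and the opening at its end, in the units of the state.
- env.sense(): the state, without advancing time (a new reading comes with each control period).
- env.read_camera(name): name is "scene" or "top"; returns (picture, depth): 384x512x3 uint8, red, green, blue; 384x512 float32, m along the optical axis (not along the pixel's ray), 0 where there is no reading.
- env.camera_params(name): a dict with "K" (3x3 intrinsics, pixels), "k1" (the pictures are not rectified: a ray, as slopes to the right and down, at radius r is drawn at 1 + k1 r^2 times it, then the intrinsics apply), "pose" (4x4, takes a point from camera to world coordinates). Camera axes: x right, y up, looking along -z (the intrinsics and any distortion apply to the point x, -y, -z); pixel columns grow to the right and rows downward; lengths in m; the calibration is good to about 2 mm. A picture is of the moment at which its call begins. camera_params takes no time and is no camera call.
- env.finish_job(): hands the job in, once; it reports no verdict.
The state is a dict: "t": time; "joints": joint angles; "dq": joint speeds; "joint_torque": joint torques, N m; "tool_pos": TCP position; "tcp_rot": TCP orientation; "contact_force": force on the tool from outside, world axes, zero at the start; "torque": the same for the moment, N m; "grip_width": finger opening in m.
Only numpy, scipy, OpenCV 4.12 (cv2) and the standard library are available. Lean on these libraries where they do the work, as an engineer would, in place of code of your own. Each camera call takes 0.05 s, during which the arm holds its last target.

## Task

Open the filter bay of the low flow module on the bench: press the snap tab in front of the white cover fully down, then push the released cover along its runners, over the tab, until it is completely off its seat and the filter is uncovered. Only press and push, without lifting the cover; leave it lying flat on the ledge, and leave the bottle, the vial and the spare filter disc where they stand.

Things in the scene. Friction and masses are not known exactly. Their poses are not given: they have to be found in the camera images.
- module: Low black and grey flow module fixed to the bench, 110 mm (its x) by 226 mm (its y from -86 to +140 mm), flat deck 60 mm above the bench. Origin on the bench straight below the middle of the cover's seat; z up; +y is the way the cover slides off. Seat: y -35 to +35 mm, over the filter well (52 x 56 mm, 25 mm deep). Two runners 4 mm high lead from the seat over an open ledge, y +35 to +133 mm.
- seat (a point): Middle of the seat at deck height (60 mm above the bench). Guides along the seat (module x +-41 to 49 mm, 13 mm high over the deck) have lips over the cover's flanges: a seated cover cannot be lifted. Rear stops (x +-32 to 41, y -42 to -37 mm, 10 mm high) keep it from going backwards.
- rear_deck (a point): Middle (module y -64 mm, 60 mm above the bench) of the bare flat deck behind the cover, y -86 to -42 mm and the full 110 mm wide: room for fingertips behind the cover.
- end_stop (a point): Foot of the stop at the far end of the ledge, module y +133 mm, 60 mm above the bench. The stop is 12 mm high and halts the cover after 98 mm of travel. Side rims of the ledge: from x +-42 mm outwards, 10 mm high.
- cover: White plastic cover, loose, about 0.12 kg, 70 mm along y (axes as the module's), 62 mm wide (78 with its 4 mm flanges), 18 mm high, with a cross rib (50 mm wide, 10 thick) on its rear end up to 30 mm. Origin: centre of its underside, 64 mm above the bench. Seated at module y = 0, fully off the seat above +70 mm. Slides with light friction; while the tab is out it is blocked after 2 mm.
- cover_push (a point): Middle of the cover's flat upright rear face (the end away from the tab), 15 mm above its underside. The face is 62 mm wide up to 18 mm above the underside, 50 mm wide up to 30 mm. Pushing here along the module's +y slides the cover off.
- tab (a joint): Travel of the snap tab in m: 0 = out, standing 12 mm above the deck in the cover's way; 0.012 = fully in, flush with the deck. May start up to 0.002. It takes about 5 N straight down all the way (no spring) and stays where it is left. The cover passes over it above about 0.008.
- tab_top (a point): Centre of the snap tab's flat ribbed top, a grey plastic pad 30 mm (module x) by 36 mm (module y) in the ledge just beyond the cover's front edge, at module x 0, y +55 mm; 72 mm above the bench when out, 60 mm when in. The seated cover's front face is 20 mm from this point and stands 10 mm higher than the tab.
- bottle: Bystander: white reagent bottle, 64 mm diameter, 115 mm tall, standing beside the module. Origin at the centre of its underside.
- vial: Bystander: amber glass vial with black cap, 36 mm diameter, 60 mm tall. Origin at the centre of its underside.
- spare: Bystander: spare paper filter disc, 44 mm diameter, 16 mm tall, lying on the bench. Origin at the centre of its underside.
Not all that is in view belongs to the job. Leave any green, pink or yellow look-alike of the cover alone.

How it is judged:
On the way, in this order (a step that is already met when the one before it is completed fails the run):
1. the snap tab is pressed in (9 mm or more) while the cover is still on its seat (value of joint tab above 0.009 m and y of cover in the frame of module below 0.006 m), for 0.1 s.
2. the cover is pushed off its seat, lying flat on the runners (y of cover in the frame of module above 0.068 m and z of cover in the frame of module below 0.069 m), for 0.2 s.
At the end, for the whole second after the job is handed in: The cover lies at rest and flat (within 0.08 rad, underside 60 to 68 mm above the bench) on the ledge, pushed at least 68 mm along the module's +y from the seat's middle (at most 103 mm, within 8 mm of the slide line), and the tab is still in by more than 8 mm (y of cover in the frame of module between 0.068 and 0.103 m and x of cover in the frame of module between -0.008 and 0.008 m and z of cover in the frame of module between 0.06 and 0.068 m and angle between cover's own z axis and vertical below 0.08 rad and linear speed of cover below 0.01 m/s and value of joint tab above 0.008 m); the robot touches nothing.
It fails at once if the cover is lifted more than 10 mm off its runners (z of cover in the frame of module above 0.074 m).
It fails at once if the cover is tipped by more than 0.3 rad (angle between cover's own z axis and vertical above 0.3 rad).
It fails at once if the reagent bottle is moved more than 25 mm or knocked over (distance of bottle from where it was at the start of the episode above 0.025 m or angle between bottle's own z axis and vertical above 0.4 rad).
It fails at once if the amber vial is moved more than 25 mm or knocked over (distance of vial from where it was at the start of the episode above 0.025 m or angle between vial's own z axis and vertical above 0.4 rad).
It fails at once if the spare filter disc is moved more than 25 mm or knocked over (distance of spare from where it was at the start of the episode above 0.025 m or angle between spare's own z axis and vertical above 0.4 rad).
It also fails if it takes over 35 s, if anything falls off the work surface, if the arm or the gripper's body presses on something with over 40 N, if the wrist force passes 120 N, or if a joint passes its speed limit or range.

## Working session

There is one attempt and no reset: what is moved stays moved. The work goes in short steps, Python scripts to look and compute and a tool call to move; the robot and the scene stay as the last step left them, time stands still between calls to the robot, and variables do not carry over. Pictures are saved under pics/ and viewed, and the job is handed in when it is done.

Besides the shell and the picture viewer there is one more tool, called after "Call:" as name(argument=value, ...) on one line, values as JSON. move_arm: Moves the arm, as the interface text tells. Shifts and turns lie within -1 to 1; 1 stands for 0.75 m of shift or 30 degrees of turn. Its arguments: {"type":"object","properties":{"deltas":{"type":"array","items":{"type":"array"}}},"required":["deltas"]}

```bash
mkdir -p pics
cat > h.py <<'E'
import numpy as np,cv2
from plant import env
def snap(n,tag):
    im,d=env.read_camera(n); cv2.imwrite(f'pics/{tag}.png',cv2.cvtColor(im,cv2.COLOR_RGB2BGR)); np.save(f'pics/{tag}.npy',d); return im,d
def px(n,u,v,depth=None,z=None):
    p=env.camera_params(n);K=np.array(p['K']);T=np.array(p['pose']);k=p['k1']
    a=np.array([(u-K[0,2])/K[0,0],(v-K[1,2])/K[1,1]]);b=a.copy()
    for _ in range(30): b=a/(1+k*(b@b))
    r=np.array([b[0],-b[1],-1.])
    w=T[:3,:3]@r
    s=depth if depth is not None else (z-T[2,3])/w[2]
    return T[:3,3]+s*w
def proj(n,P):
    p=env.camera_params(n);K=np.array(p['K']);T=np.array(p['pose']);k=p['k1']
    c=T[:3,:3].T@(np.array(P)-T[:3,3]); b=np.array([c[0]/-c[2],-c[1]/-c[2]]); b=b*(1+k*(b@b))
    return K[0,0]*b[0]+K[0,2],K[1,1]*b[1]+K[1,2]
E
python3 - <<'E'
from h import *
for n in('scene','top'):
    snap(n,n+'0'); print(n,env.camera_params(n))
print(env.sense())
E
```

```text
scene {'K': array([[367.60269703,   0.        , 254.94963066],
       [  0.        , 367.60269703, 189.16474622],
       [  0.        ,   0.        ,   1.        ]]), 'k1': -0.0397222073526037, 'pose': array([[ 0.32337997, -0.58266802,  0.74560269,  1.11052991],
       [ 0.94615818,  0.18702931, -0.26420587, -0.15714666],
       [ 0.01449476,  0.79089697,  0.61177764,  0.49729817],
       [ 0.        ,  0.        ,  0.        ,  1.        ]])}
top {'K': array([[438.39721202,   0.        , 250.37410184],
       [  0.        , 438.39721202, 191.604089  ],
       [  0.        ,   0.        ,   1.        ]]), 'k1': -0.043213127255702075, 'pose': array([[-1.71274390e-03,  9.93804117e-01, -1.11132552e-01,
         4.75273608e-01],
       [-9.99830859e-01,  3.33185877e-04,  1.83886329e-02,
         3.13877178e-02],
       [ 1.83117269e-02,  1.11145250e-01,  9.93635453e-01,
         8.78051606e-01],
       [ 0.00000000e+00,  0.00000000e+00,  0.00000000e+00,
         1.00000000e+00]])}
{'t': 0.1, 'joints': array([-1.44411975e+00,  2.21146073e-01,  1.52748616e+00, -1.45657140e-05,
        1.39469226e+00, -1.26096109e-01]), 'dq': array([-0.00078544,  0.00066468, -0.00493172, -0.00062433,  0.00045705,
        0.00013536]), 'joint_torque': array([ 1.29875287e-03, -4.95944309e+01, -3.88519371e+01,  7.01402617e-02,
        5.14752930e-02, -5.06896208e-05]), 'tool_pos': array([ 0.15622956, -0.60458942,  0.22155296]), 'tcp_rot': array([ 2.08755139,  0.26707873, -2.08758262]), 'contact_force': array([-0.2587289 , -0.06909644, -0.26193225]), 'torque': array([-0.01336993, -0.0193695 , -0.01157391]), 'grip_width': 0.08702290173595117}
```

View pics/scene0.png

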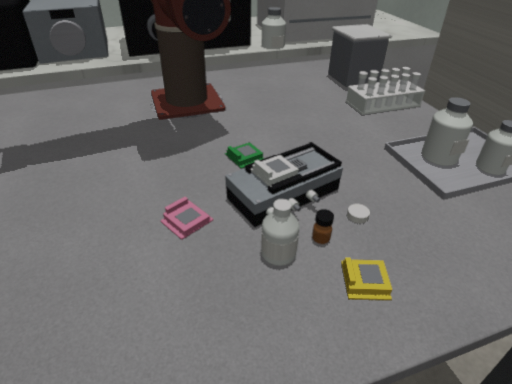

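View pics/top0.png

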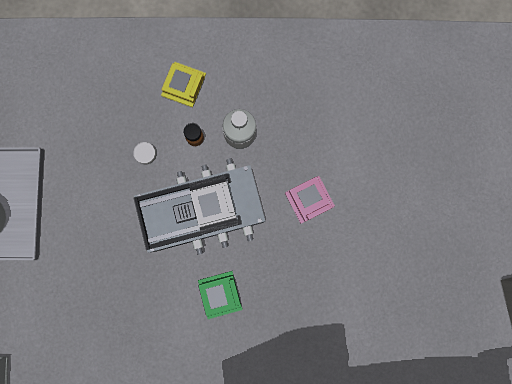

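Run:
```python
import cv2
a=cv2.imread('pics/top0.png')[155:265,120:280]
cv2.imwrite('pics/c1.png',cv2.resize(a,None,fx=5,fy=5,interpolation=cv2.INTER_CUBIC))
a=cv2.imread('pics/scene0.png')[135:225,215:355]
cv2.imwrite('pics/c2.png',cv2.resize(a,None,fx=5,fy=5,interpolation=cv2.INTER_CUBIC))
```

```text
(no output)
```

View pics/c1.png

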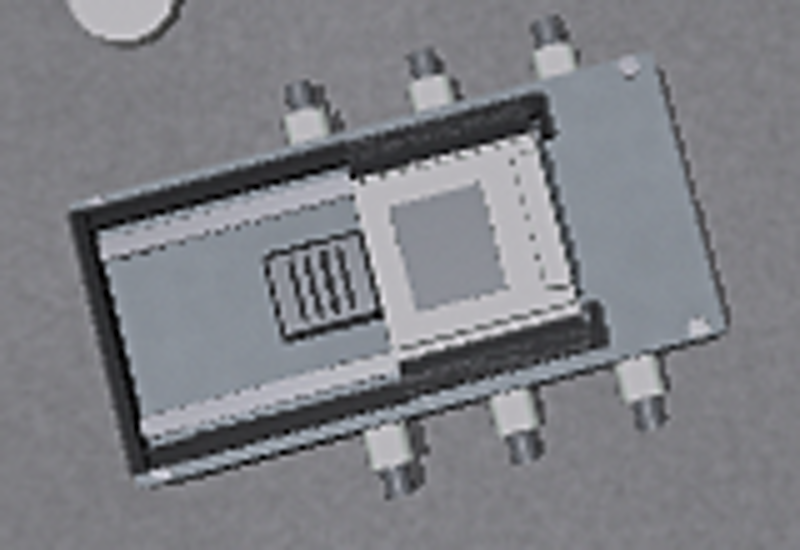

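View pics/c2.png

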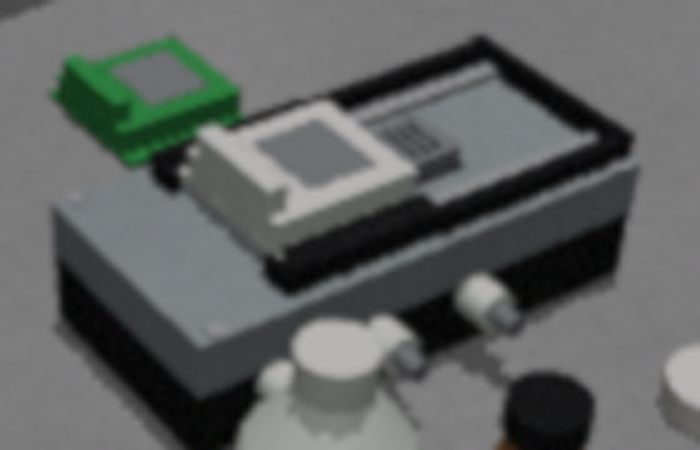

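```bash
cat > fit.py <<'E'
from h import *
from scipy.optimize import least_squares
obs=[((655,55),(-.055,-.086,.06)),((728,325),(.055,-.086,.06)),((70,210),(-.055,.140,.072)),((138,482),(.055,.140,.072)),
((268,258),(-.015,.073,.072)),((285,340),(.015,.073,.072)),((356,180),(-.031,.035,.082)),((390,352),(.031,.035,.082))]
s=-1
def w(q,P):
    c,n=np.cos(q[2]),np.sin(q[2]); return np.array([q[0]+c*P[0]-n*P[1],q[1]+n*P[0]+c*P[1],P[2]])
for s in (1,-1):
    def f(q): return np.concatenate([np.array(proj('top',w(q,(s*P[0],P[1],P[2]))))-(np.array(o)/5+[119.5+.1,154.6]) for o,P in obs])
    r=least_squares(f,[.45,.1,0.2 if s<0 else 1.5],loss='soft_l1'); q=r.x
    print(s,q,np.degrees(q[2]),r.cost); print(f(q).reshape(-1,2).round(2))
    if r.cost<20:
        np.save('q.npy',q)
        for n,P in dict(tab=(0,.055,.072),push=(0,-.035,.079),rear=(0,-.064,.06)).items():
            print(n,w(q,P),proj('scene',w(q,P)),proj('top',w(q,P)))
E
python3 fit.py
python3 - <<'E'
from h import *
d=np.load('pics/top0.npy')
for u,v in((255,190),(184,212),(160,215),(213,204),(230,203),(237,202),(144,153),(193,132),(239,120)): print(u,v,px('top',u,v,depth=d[v,u]))
d=np.load('pics/scene0.npy')
for u,v in((279,166),(300,162),(262,178)): print('s',u,v,px('scene',u,v,depth=d[v,u]))
E
```

```text
1 [0.56632432 0.10447382 1.06684565] 61.12575287243711 412.6966785789584
[[  0.51   0.61]
 [-64.78 -81.01]
 [ 57.64  76.28]
 [ -8.43  -7.6 ]
 [ 17.08  23.54]
 [ -0.56  -0.78]
 [ 16.86  24.88]
 [-19.63 -25.96]]
-1 [0.54295019 0.08447121 0.263871  ] 15.118694668117111 5.607378818470314
[[-0.03 -1.17]
 [ 0.84  1.03]
 [-1.05 -1.86]
 [-0.44  1.77]
 [-0.16 -0.02]
 [ 0.44 -0.66]
 [-0.55  1.29]
 [ 1.17 -0.24]]
tab [0.52860511 0.13756753 0.072     ] (np.float64(295.160495273006), np.float64(161.64865052802114)) (np.float64(184.53280346728582), np.float64(211.49159797622067))
push [0.55207887 0.05068265 0.079     ] (np.float64(259.9963339623141), np.float64(172.26673843457127)) (np.float64(231.76354383896964), np.float64(198.4214356951649))
rear [0.55964263 0.02268641 0.06      ] (np.float64(247.6898055498652), np.float64(184.72766021868404)) (np.float64(246.94927722100533), np.float64(195.37784706888675))
255 190 [0.5701002  0.00747462 0.05743712]
184 212 [0.52800578 0.13922035 0.06682621]
160 215 [0.52290515 0.1849564  0.05893756]
213 204 [0.54162022 0.08473159 0.08163766]
230 203 [0.54267671 0.05355232 0.09063382]
237 202 [0.54745144 0.04136142 0.05687289]
144 153 [0.64968759 0.22823166 0.01324502]
193 132 [0.68160343 0.12565983 0.05760825]
239 120 [0.68927093 0.03735906 0.11496792]
s 279 166 [0.54551366 0.09369055 0.08088642]
s 300 162 [0.52822746 0.14921836 0.06855285]
s 262 178 [0.5589158  0.05271227 0.06926776]
```

```bash
cat >> h.py <<'E'
from scipy.spatial.transform import Rotation as R
def go(P=None,M=None):
    q=np.load('q.npy'); c,n=np.cos(q[2]),np.sin(q[2])
    s=env.sense(); Rt=R.from_rotvec(s['tcp_rot']).as_matrix()
    if M is not None: P=np.array([q[0]+c*M[0]-n*M[1],q[1]+n*M[0]+c*M[1],M[2]])
    mx=np.array([c,n,0]); 
    d=Rt.T@(P-s['tool_pos']); v=Rt.T@mx
    a=np.degrees(np.arctan2(v[2],v[1])); a=(a+90)%180-90
    t=s['tool_pos']; e=np.array([c*(t[0]-q[0])+n*(t[1]-q[1]),-n*(t[0]-q[0])+c*(t[1]-q[1]),t[2]])
    print('t',round(s['t'],2),'mod pos',e.round(4),'F',s['contact_force'].round(1),'w',round(s['grip_width'],3)); print('shift',(d/.75).round(4),'turn',round(a/30,3),a,'j6',s['joints'][5].round(2),'axis',Rt[:,0].round(4))
E
python3 -c "
from h import *
go(M=(0,.058,.16))"
```

```text
t 0.1 mod pos [-0.5531 -0.5643  0.2216] F [-0.3 -0.1 -0.3] w 0.087
shift [ 0.0837 -0.8378 -0.7281] turn 2.979 89.36427111360902 j6 -0.13 axis [-2.0e-04  1.7e-03 -1.0e+00]
```

Call:
move_arm(deltas=[[[0, -0.2, -0.175], -0.8, -1], [[0, -0.2, -0.175], -0.8, -1], [[0, -0.2, -0.175], -0.8, -1], [[0, -0.2, -0.175], -0.8, -1], [[0, -0.2, -0.175], -0.8, -1]])

```text
t: 0.6
tool_pos: [0.2478, -0.4215, 0.2209]
tcp_rot: [1.835, 0.649, -1.831]
contact_force: [-0.7, -0.2, 0.1]
grip_width: 0.0548
```

```bash
python3 -c "
from h import *
go(M=(0,.058,.2))"
```

```text
t 0.6 mod pos [-0.4169 -0.4114  0.2209] F [-0.7 -0.2  0.1] w 0.055
shift [ 0.0318 -0.3508 -0.7599] turn -2.213 -66.38845569197663 j6 -0.31 axis [ 2.0e-04  5.2e-03 -1.0e+00]
```

Call:
move_arm(deltas=[[[0.01, -0.16, -0.34], -1, -1], [[0.01, -0.16, -0.34], -1, -1], [[0.01, -0.16, -0.34], -1, -1], [[0.01, -0.16, -0.34], -1, -1], [[0.01, -0.16, -0.34], -1, -1]])

```text
t: 1.1
tool_pos: [0.3556, -0.2006, 0.2156]
tcp_rot: [1.48, 1.015, -1.474]
contact_force: [1.9, -0.7, -0.3]
grip_width: 0.0152
```

```bash
python3 -c "
from h import *
go(M=(0,.058,.2))"
```

```text
t 1.1 mod pos [-0.2552 -0.2263  0.2156] F [ 1.9 -0.7 -0.3] w 0.015
shift [ 0.0231  0.0496 -0.5069] turn -1.211 -36.32428411423696 j6 -0.34 axis [ 5.0e-04  4.7e-03 -1.0e+00]
```

Call:
move_arm(deltas=[[[0.01, 0.03, -0.34], -1, -1], [[0.01, 0.03, -0.34], -1, -1], [[0.01, 0.03, -0.34], -1, -1], [[0.01, 0.03, -0.34], -1, -1], [[0.01, 0.03, -0.34], -1, -1]])

```text
t: 1.6
tool_pos: [0.4664, 0.0241, 0.2095]
tcp_rot: [1.098, 1.281, -1.091]
contact_force: [0.9, -0.3, 0.8]
grip_width: 0.0006
```

```bash
python3 -c "
from h import *
go(M=(0,.058,.16))"
```

```text
t 1.6 mod pos [-0.0896 -0.0384  0.2095] F [ 0.9 -0.3  0.8] w 0.001
shift [ 0.0667  0.1048 -0.1404] turn -0.207 -6.210343374520093 j6 -0.28 axis [ 0.0013  0.0042 -1.    ]
```

Call:
move_arm(deltas=[[[0.03, 0.105, -0.14], -0.207, -1], [[0.067, 0.105, -0.14], -0.207, -1], [[0.067, 0.105, -0.14], -0.207, -1], [[0.067, 0.105, -0.14], -0.207, -1], [[0.067, 0.105, -0.14], -0.207, -1]])

```text
t: 2.1
tool_pos: [0.5275, 0.1404, 0.1583]
tcp_rot: [1.013, 1.327, -1.011]
contact_force: [0.1, -0.7, -0.2]
grip_width: 0.0004
```

```bash
python3 -c "
from h import *
go(M=(0,.058,.085))
snap('scene','s1');snap('top','t1')
a=cv2.imread('pics/s1.png')[85:235,195:395]
cv2.imwrite('pics/s1c.png',cv2.resize(a,None,fx=4,fy=4,interpolation=cv2.INTER_CUBIC))"
```

```text
t 2.1 mod pos [-0.0003  0.058   0.1583] F [ 0.1 -0.7 -0.2] w 0.0
shift [0.0978 0.0005 0.0004] turn 0.003 0.0953548412016545 j6 -0.15 axis [-0.0017  0.0033 -1.    ]
```

View pics/s1c.png

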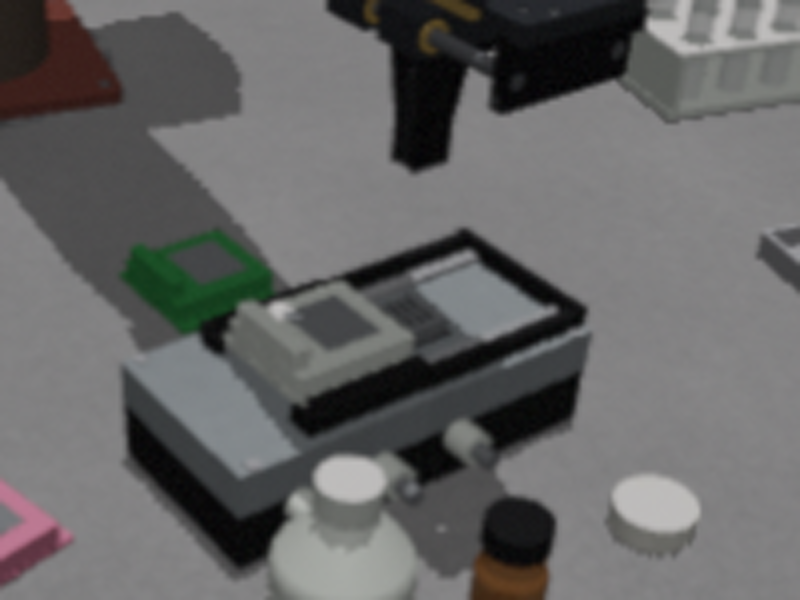

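Call:
move_arm(deltas=[[[0.05, 0, 0], 0, -1], [[0.1, 0, 0], 0, -1], [[0.1, 0, 0], 0, -1], [[0.1, 0, 0], 0, -1]])

```text
t: 2.6
tool_pos: [0.5284, 0.1386, 0.0862]
tcp_rot: [1.018, 1.323, -1.011]
contact_force: [0.9, -0.8, -0.1]
grip_width: 0.0007
```

```bash
python3 -c "
from h import *
go(M=(0,.058,.060))
for n in ('scene','top'):
  snap(n,n+'2')
  a=cv2.imread(f'pics/{n}2.png')[(120 if n=='scene' else 150):270,120 if n=='top' else 215:][:120,:160]
  cv2.imwrite(f'pics/{n}2c.png',cv2.resize(a,None,fx=5,fy=5,interpolation=cv2.INTER_CUBIC))"
```

```text
t 2.6 mod pos [0.0001 0.056  0.0862] F [ 0.9 -0.8 -0.1] w 0.001
shift [ 0.0349 -0.0002 -0.0026] turn -0.004 -0.12673627838387347 j6 -0.15 axis [ 0.0016  0.0036 -1.    ]
```

View pics/scene2c.png

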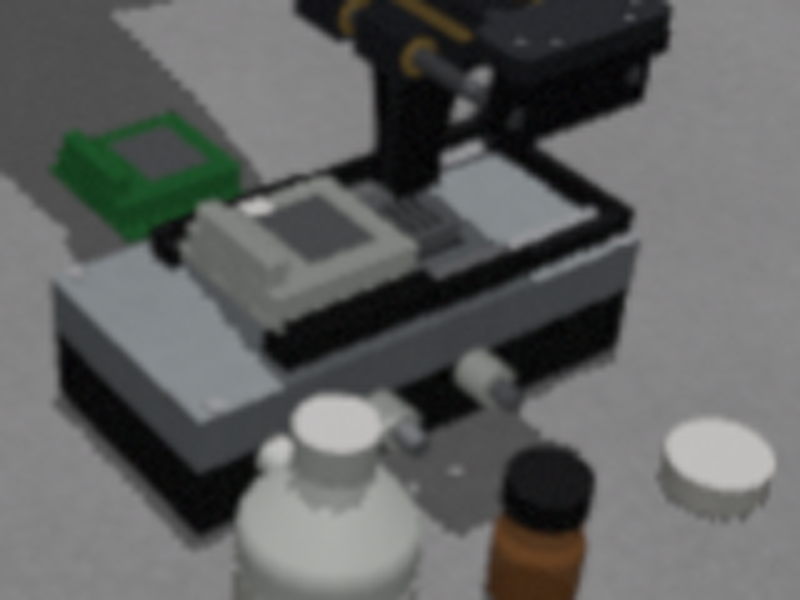

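View pics/top2c.png

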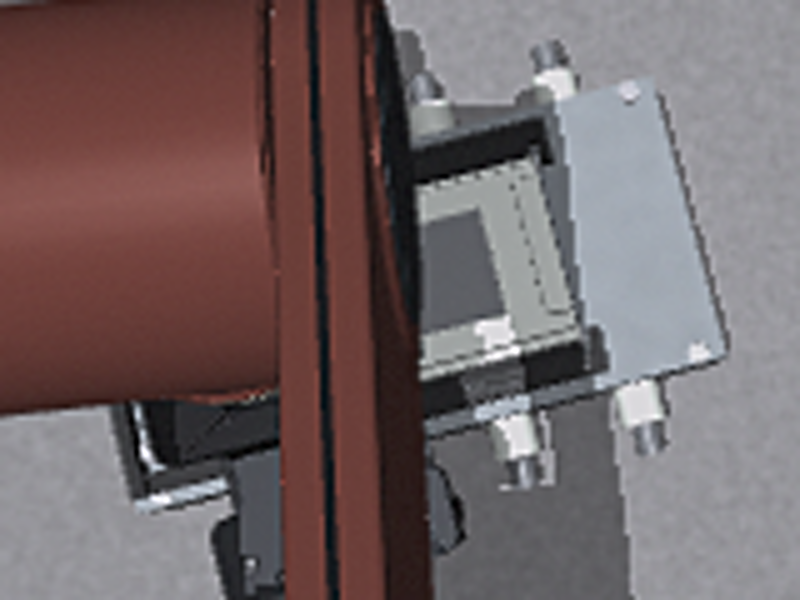

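Call:
move_arm(deltas=[[[0.015, 0, -0.004], 0, -1], [[0.023, 0, -0.004], 0, -1], [[0.029, 0, -0.004], 0, -1], [[0.033, 0, -0.004], 0, -1], [[0.034, 0, -0.004], 0, -1]])

```text
t: 3.2
tool_pos: [0.5305, 0.1424, 0.063]
tcp_rot: [1.02, 1.319, -1.006]
contact_force: [1.2, -0.5, 5.0]
grip_width: 0.0006
```

```bash
python3 -c "
from h import *
go(M=(0,.058,.060))"
```

```text
t 3.2 mod pos [0.0031 0.0592 0.063 ] F [ 1.2 -0.5  5. ] w 0.001
shift [ 0.004  -0.0042  0.0016] turn -0.003 -0.08286885319606085 j6 -0.15 axis [ 0.0076  0.0045 -1.    ]
```

Call:
move_arm(deltas=[[[0.004, -0.003, 0], 0, -1], [[0.006, -0.004, 0], 0, -1], [[0.007, -0.004, 0], 0, -1], [[0.007, -0.004, 0], 0, -1]])

```text
t: 3.6
tool_pos: [0.5298, 0.1421, 0.0604]
tcp_rot: [1.022, 1.316, -1.003]
contact_force: [-1.1, 0.4, 14.3]
grip_width: 0.0004
```

```bash
python3 -c "
from h import *
go(M=(0,.058,.060))"
```

```text
t 3.6 mod pos [0.0024 0.0591 0.0604] F [-1.1  0.4 14.3] w 0.0
shift [ 0.0005 -0.0032  0.0014] turn -0.003 -0.0781426818080746 j6 -0.15 axis [ 0.0119  0.0052 -0.9999]
```

Call:
move_arm(deltas=[[[0.003, -0.003, 0], 0, -1], [[-0.03, -0.003, 0], 0, -1], [[-0.09, -0.003, 0], 0, -1], [[-0.12, -0.003, 0], 0, -1], [[-0.12, -0.003, 0], 0, -1]])

```text
t: 4.1
tool_pos: [0.5289, 0.1414, 0.1542]
tcp_rot: [1.025, 1.311, -0.999]
contact_force: [-0.2, -0.0, 1.0]
grip_width: 0.0005
```

```bash
python3 -c "
from h import *
go(M=(0,-.064,.145))
for n in ('scene',):
  snap(n,n+'3')
  a=cv2.imread(f'pics/{n}3.png')[120:270,215:][:120,:160]
  cv2.imwrite(f'pics/{n}3c.png',cv2.resize(a,None,fx=5,fy=5,interpolation=cv2.INTER_CUBIC))"
```

```text
t 4.1 mod pos [0.0012 0.0586 0.1542] F [-0.2 -0.   1. ] w 0.001
shift [ 0.0121 -0.0017  0.1635] turn -0.002 -0.06227477021676009 j6 -0.15 axis [ 0.0182  0.0059 -0.9998]
```

View pics/scene3c.png

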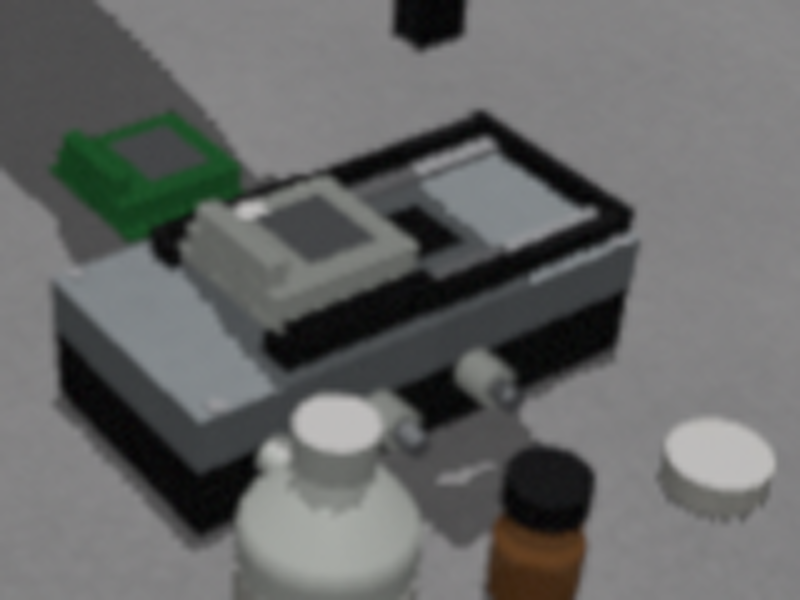

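```bash
python3 -c "
from h import *
q=np.load('q.npy');c,n=np.cos(q[2]),np.sin(q[2])
d=np.load('pics/scene2.npy')
for u,v in((318,146),(325,146),(343,139),(335,142),(319,143)):
  p=px('scene',u,v,depth=d[v,u]); print(u,v,d[v,u],p, c*(p[0]-q[0])+n*(p[1]-q[1]),-n*(p[0]-q[0])+c*(p[1]-q[1]))
"
```

```text
318 146 0.64633954 [0.62023106 0.13290984 0.16362015] 0.08723973214177189 0.026605691338872726
325 146 0.6604603 [0.61359218 0.15120384 0.15653029] 0.08560207805546459 0.045998039563501
343 139 0.6769507 [0.60439783 0.19292234 0.15879779] 0.08760696624938422 0.08867062599652745
335 142 0.6651023 [0.61173518 0.17196533 0.16017195] 0.08922435121114089 0.06652526816719675
319 143 0.6457593 [0.61816302 0.13531603 0.16812818] 0.08587086148452105 0.02946798196842505
```

Call:
move_arm(deltas=[[[0, -0.002, 0.05], 0, -1], [[0, -0.002, 0.11], 0, -1], [[0, -0.002, 0.163], 0, -1], [[0.03, -0.002, 0.163], 0, -1], [[0.04, -0.002, 0.163], 0, -1]])

```text
t: 4.65
tool_pos: [0.5554, 0.022, 0.1173]
tcp_rot: [1.023, 1.319, -1.007]
contact_force: [-1.2, -0.5, -1.2]
grip_width: 0.0007
```

```bash
python3 -c "
from h import *
go(M=(0,-.064,.072))"
```

```text
t 4.65 mod pos [-0.0043 -0.0636  0.1173] F [-1.2 -0.5 -1.2] w 0.001
shift [0.0604 0.0052 0.0008] turn -0.007 -0.20369079446174965 j6 -0.37 axis [ 0.0076  0.0062 -1.    ]
```

Call:
move_arm(deltas=[[[0.03, 0.005, 0.001], -0.007, -1], [[0.06, 0.005, 0.001], -0.007, -1], [[0.06, 0.005, 0.001], -0.007, -1], [[0.06, 0.005, 0.001], -0.007, -1]])

```text
t: 5.05
tool_pos: [0.5582, 0.0233, 0.0712]
tcp_rot: [1.019, 1.324, -1.005]
contact_force: [-0.0, -1.0, 0.3]
grip_width: 0.0006
```

```bash
python3 -c "
from h import *
go(M=(0,-.042,.072))
for n in ('scene',):
  snap(n,n+'4')
  a=cv2.imread(f'pics/{n}4.png')[120:270,215:][:120,:160]
  cv2.imwrite(f'pics/{n}4c.png',cv2.resize(a,None,fx=5,fy=5,interpolation=cv2.INTER_CUBIC))"
```

```text
t 5.05 mod pos [-0.0012 -0.063   0.0712] F [-0.  -1.   0.3] w 0.001
shift [-0.0009  0.0016 -0.028 ] turn 0.002 0.06175967485521028 j6 -0.37 axis [ 0.0044  0.0067 -1.    ]
```

View pics/scene4c.png

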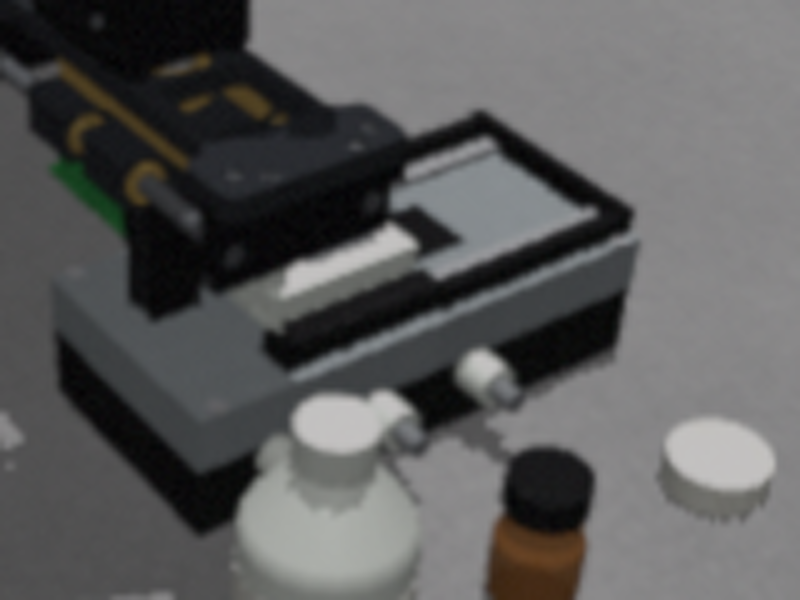

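Call:
move_arm(deltas=[[[0, 0.0015, -0.015], 0, -1], [[0, 0.0015, -0.025], 0, -1], [[0, 0.0015, -0.035], 0, -1], [[0, 0.0015, -0.045], 0, -1], [[0, 0.0015, -0.055], 0, -1]])

```text
t: 5.6
tool_pos: [0.5497, 0.064, 0.0731]
tcp_rot: [1.019, 1.321, -1.003]
contact_force: [0.7, -1.2, 0.3]
grip_width: 0.0004
```

```bash
python3 -c "
from h import *
go(M=(0,.0405,.072))"
```

```text
t 5.6 mod pos [ 0.0012 -0.0216  0.0731] F [ 0.7 -1.2  0.3] w 0.0
shift [ 0.0018 -0.0015 -0.0828] turn 0.003 0.07605739378526266 j6 -0.3 axis [ 0.0078  0.0063 -1.    ]
```

Call:
move_arm(deltas=[[[0.001, -0.0015, -0.012], 0, -1], [[0.001, -0.0015, -0.024], 0, -1], [[0.001, -0.0015, -0.036], 0, -1], [[0.001, -0.0015, -0.048], 0, -1], [[0.001, -0.0015, -0.058], 0, -1]])

```text
t: 6.1
tool_pos: [0.5369, 0.1065, 0.0724]
tcp_rot: [1.019, 1.321, -1.003]
contact_force: [0.2, -0.0, -0.5]
grip_width: 0.0007
```

```bash
python3 -c "
from h import *
go(M=(0,.0405,.072))
for n in ('scene',):
  snap(n,n+'5')
  a=cv2.imread(f'pics/{n}5.png')[120:270,215:][:120,:160]
  cv2.imwrite(f'pics/{n}5c.png',cv2.resize(a,None,fx=5,fy=5,interpolation=cv2.INTER_CUBIC))"
```

```text
t 6.1 mod pos [-0.0001  0.0229  0.0724] F [ 0.2 -0.  -0.5] w 0.001
shift [ 0.0006  0.0002 -0.0235] turn 0.003 0.09478712712007109 j6 -0.22 axis [ 0.0075  0.0063 -1.    ]
```

View pics/scene5c.png

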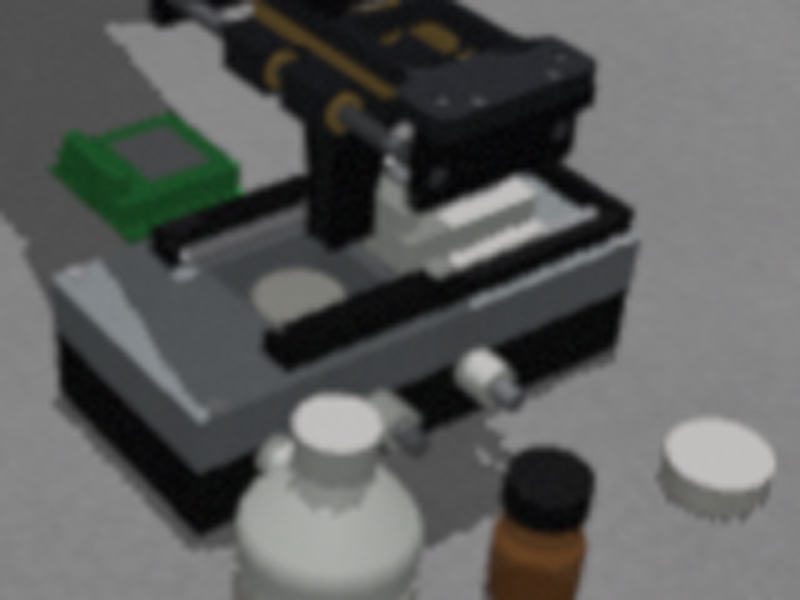

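Call:
move_arm(deltas=[[[0.0005, 0, -0.008], 0, -1], [[0.0005, 0, -0.015], 0, -1], [[0.0005, 0, -0.021], 0, -1], [[0.0005, 0, -0.023], 0, -1], [[0.0005, 0, -0.023], 0, -1]])

```text
t: 6.65
tool_pos: [0.5318, 0.1242, 0.0719]
tcp_rot: [1.019, 1.322, -1.003]
contact_force: [-0.3, 0.9, -0.1]
grip_width: 0.0003
```

Call:
move_arm(deltas=[[[0, 0, 0.01], 0, -1], [[0, 0, 0.03], 0, -1], [[-0.05, 0, 0.04], 0, -1], [[-0.11, 0, 0.04], 0, -1], [[-0.15, 0, 0.08], 0, -1]])

```text
t: 7.15
tool_pos: [0.5476, 0.0659, 0.1871]
tcp_rot: [1.019, 1.322, -0.999]
contact_force: [1.3, 0.9, -0.1]
grip_width: 0.0007
```

Call:
move_arm(deltas=[[[-0.05, 0, 0.06], 0, -1], [[-0.06, 0, 0.12], 0, -1], [[-0.06, 0, 0.18], 0, -1], [[-0.06, 0, 0.2], 0, -1], [[-0.06, 0, 0.2], 0, -1]])

```text
t: 7.65
tool_pos: [0.5868, -0.0827, 0.2309]
tcp_rot: [1.022, 1.32, -1.003]
contact_force: [-0.2, 0.1, 0.5]
grip_width: 0.0004
```

```bash
python3 -c "
from h import *
go(M=(0,.0405,.072))
for n in ('scene','top'):
  snap(n,n+'6')
a=cv2.imread('pics/scene6.png')[120:240,215:375]
b=cv2.imread('pics/top6.png')[150:270,120:280]
f=lambda a:cv2.resize(a,None,fx=2.5*1.9/1.9,fy=2.5,interpolation=cv2.INTER_CUBIC)
cv2.imwrite('pics/c6.png',np.hstack([f(a),f(b)]))"
```

```text
t 7.65 mod pos [-0.0013 -0.1728  0.2309] F [-0.2  0.1  0.5] w 0.0
shift [ 0.2134 -0.0007 -0.2834] turn -0.001 -0.0380516907594739 j6 -0.54 axis [ 0.0088  0.0077 -0.9999]
```

View pics/c6.png

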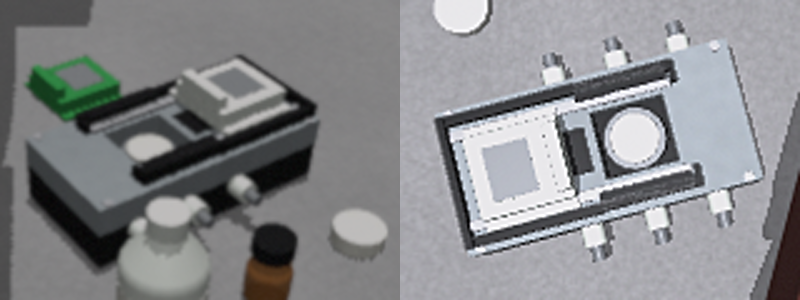

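View pics/top6.png

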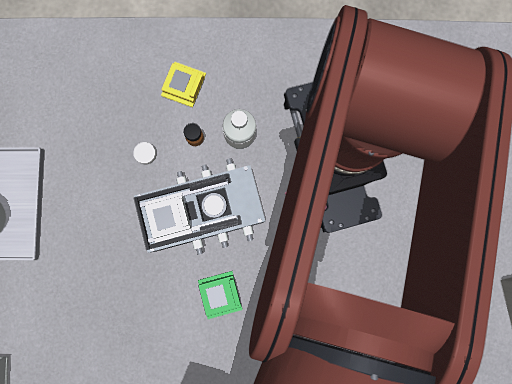

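```bash
python3 -c "
from h import *
q=np.load('q.npy');c,n=np.cos(q[2]),np.sin(q[2])
im=cv2.imread('pics/top6.png');d=np.load('pics/top6.npy')
def m(p): return np.round([c*(p[0]-q[0])+n*(p[1]-q[1]),-n*(p[0]-q[0])+c*(p[1]-q[1]),p[2]],4)
for f in('top0','top6'):
  g=cv2.imread(f'pics/{f}.png'); P=[]
  D=np.load(f'pics/{f}.npy')
  for v in range(170,245):
    for u in range(140,250):
      p=m(px('top',u,v,depth=D[v,u]))
      if .076<p[2]<.1 and abs(p[0])<.036: P.append(p)
  P=np.array(P); print(f,len(P),P.min(0),P.max(0),np.median(P,0)); r=P[P[:,2]>.088]; print('rib',np.median(r,0)); t=P[P[:,2]<.086]
  A=np.c_[t[:,:2],np.ones(len(t))]; print('slope',np.linalg.lstsq(A,t[:,2],rcond=None)[0])
s=env.sense();print(s['dq'].round(4))
"
```

```text
Traceback (most recent call last):
  File "h.py", line 6, in px
    p=env.camera_params(n);K=np.array(p['K']);T=np.array(p['pose']);k=p['k1']
ValueError: time passes only in moves, steps and waits
```

```bash
sed -i 's/p=env.camera_params(n);K/p=cp(n);K/' h.py
cat >> h.py <<'E'
import functools
cp=functools.lru_cache(None)(lambda n:env.camera_params(n))
E
python3 -c "
from h import *
q=np.load('q.npy');c,n=np.cos(q[2]),np.sin(q[2])
def m(p): return np.round([c*(p[0]-q[0])+n*(p[1]-q[1]),-n*(p[0]-q[0])+c*(p[1]-q[1]),p[2]],4)
for f in('top0','top6'):
  P=[]
  D=np.load(f'pics/{f}.npy')
  for v in range(170,245):
    for u in range(140,250):
      p=m(px('top',u,v,depth=D[v,u]))
      if .076<p[2]<.1 and abs(p[0])<.036: P.append(p)
  P=np.array(P); print(f,len(P),P.min(0),P.max(0),np.median(P,0)); r=P[P[:,2]>.088]; print('rib',np.median(r,0)); t=P[P[:,2]<.086]
  A=np.c_[t[:,:2],np.ones(len(t))]; print('slope',np.linalg.lstsq(A,t[:,2],rcond=None)[0])
s=env.sense();print(s['t'],s['dq'].round(4))
"
```

```text
top0 1294 [-0.0304 -0.0336  0.0762] [0.0316 0.0365 0.0944] [0.0002 0.0015 0.0801]
rib [ 5.000e-05 -2.865e-02  9.155e-02]
slope [ 0.0006796  -0.00220448  0.07988648]
top6 1312 [-0.0323  0.0519  0.0761] [0.03   0.1225 0.0949] [-0.00165  0.08715  0.0801 ]
rib [-0.0012  0.0571  0.0915]
slope [ 0.00128282 -0.00082267  0.0799147 ]
7.75 [ 0.0325 -0.009   0.0109  0.0009 -0.0018  0.0017]
```

Cover travelled 85.7 mm and lies flat, x offset about -1.5 mm, same height as before. I'll let the arm settle for a moment, then hand in.

Call:
move_arm(deltas=[[[0, 0, 0], 0, -1], [[0, 0, 0], 0, -1], [[0, 0, 0], 0, -1]])

```text
t: 8.05
tool_pos: [0.5861, -0.0783, 0.2305]
tcp_rot: [1.019, 1.324, -0.999]
contact_force: [0.3, -0.0, 0.8]
grip_width: 0.0001
```

```bash
python3 -c "
from h import *
print(env.sense()['contact_force']); print(env.finish_job())"
```

```text
[ 0.31777801 -0.01607562  0.76532121]
the job is handed in; nothing more can be done
None
```

The filter bay is open, and I handed the job in at about 8 s. I got no verdict back.

- **Tab:** I pressed it down with the shut fingertips until the tips stood at 60.4 mm. The force then rose from 5 N to 14 N, which means the tab had bottomed out flush. The next picture showed it in and the cover still on its seat.
- **Cover:** I pushed it from behind along the runners. The depth pictures from before and after show it moved about 86 mm, sits about 1.5 mm off the slide line, and lies flat at the same height as before. The filter is uncovered.
- **Bystanders:** The bottle, vial and spare disc look unmoved in the last top picture. I compared them by eye and did not measure them. The arm was well clear, with no contact force, when I handed in.

**Checks that were off or missing:**
- The module corners fitted to only about 1–2 pixels (2–3 mm).
- The tool tilted by up to 1° between moves, which had no visible effect.
- I saw the tab partly uncovered after the push, but I did not measure its depth again.
- One measuring script failed because it made too many calibration calls. I reran it with the calibration cached.

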